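Pack the spice box flush and check it with a straightedge

ROBOT

A 6-joint arm with a two-finger parallel gripper is mounted at the origin on the work surface. World frame = base frame: x ahead of the robot, y to its left, z up, the work surface at z = 0. Lengths are in mm, angles in rad, forces in N, time in s.
With the tool pointing down it reaches from about 325 to 900 mm from the base axis. Payload 3.5 kg.
Tool frame: the origin (TCP) lies between the finger pads; the fingertips stand r.finger_overhang ahead of it and the grasp point (between the pads) lies 11 mm behind it (r.finger_overhang is the distance from the TCP to the fingertips, in mm); z points along the fingers, y is the line along which they close (so a half turn about z gives the same grasp; the last joint's range is limited). The gripper opens to 85 mm and grips with 20 to 120 N. Pads are 22 mm wide; open, the fingers measure 114 mm over their backs; the gripper's body (76 mm by 85 mm) begins 54 mm behind the grasp point. The pads swing forward as they close: fully open they stand 13 mm farther back than shut.
Start: joints at [-1.43, 0.276, -0.026, 1.268, 0, 1.467], TCP at [150.858, -606.518, 239.313] pointing down, gripper open.
Joint ranges: [-3.12, 3.12], [-0.85, 1.88], [-1.08, 1.24], [-1.95, 2.15], [-1.57, 1.53], [-3.14, 3.14]. Speed limits (rad/s): [2.57, 2.57, 3.14, 3.14, 3.14, 3.14].

INTERFACE

Orientations are given as a unit quaternion [w, x, y, z].
In Python, from rig import r, snapshot gives the robot as it stands (r), with the cameras as plain functions.
- The arm moves only by the shell command python3 drive.py 'ROWS'. ROWS is rows parted by semicolons, their numbers by spaces, 1 to 12 of them, each of 7 numbers: the finger opening in mm, then dx, dy, dz in mm, then a rotation vector rx, ry, rz in rad; each row is the pose to reach, as a shift and turn from the pose commanded when the command began, along the tool's axes at that moment; what a row does not reach only later rows make up. A row lasts 1/8 s, in which the tool goes at most 62.5 mm and 0.188 rad, less where a joint would pass 70% of its speed; a pose out of reach is approached as far as the arm can. The fingers move at their own pace and stop on an object; the grip force is fixed at half the most. Time passes only in rows, so rows that do not move let the fingers close. It prints the time, the measured TCP pose, the force, the opening and the grip force at its end.
- r.get_obs(): the state, without advancing time (a new reading comes with each control period).
- snapshot(name): name is "scene" or "top" or "wrist"; returns a dict with "frame" (400x640x3 uint8, blue, green, red), "K" (3x3 intrinsics, pixels), "xyz" and "attitude" of the camera in the world. Camera axes: x right, y down, z forward; pixel columns grow to the right and rows downward; lengths in mm; the calibration is good to about 2 mm. A picture is of the moment at which its call begins. There is no depth.
- r.hand_in(): hands the job in; it is judged then, once.
The state is a dict: "clock": time; "qpos": joint angles; "joint_velocities": joint speeds; "joint_efforts": joint torques, N m; "tool_pos": TCP position; "tcp_rot": TCP orientation; "force": force on the tool from outside, world axes, zero at the start; "moment": the same for the moment, N m; "grip_width": finger opening in mm; "finger_force": force on a finger pad.
Only numpy, scipy, OpenCV 4.12 (cv2) and the standard library are available. Lean on these libraries where they do the work, as an engineer would, in place of code of your own. Each camera call takes 0.05 s, during which the arm holds its last target. There are 200 camera calls.

TASK

The white tray in the wooden spice box was put in the wrong way round and sits too high: lift it clear (the red divider is its handhold), turn it half a turn and seat it fully, with its short compartment at the box's blue end, then put the large green tin in the long compartment and the small orange tin in the short one, so that nothing stands above the rim. Then check by touch: hold the wooden straightedge crosswise, resting on both long rims, and draw it along them from the blue end over the middle to the other end. Finally put the straightedge down on the worktop clear of the box; keep the gas knob off and leave everything else where it stands.

Things in the scene. Friction and masses are not known exactly. Their poses are not given: they have to be found in the camera images.
- box: Open wooden spice box, fixed. Outside 202 (its x) x 132 (its y) x 96 mm high, walls 6 mm, floor 5 mm (inside 190 x 120 mm). Origin: centre of its underside, z up. The whole end wall at its -x end is blue, the rest brown wood. Two dark ribs cross the inner floor along y at x = +15 and -45 mm, each 10 mm wide and 14 mm high.
- insert: White tray, 220 g, 184 (its x) x 114 (its y) mm, 3 mm play all round. Origin: centre of its underside. Floor top at z = 20, low outer walls 3 mm thick to z = 40 mm. Short compartment 72 x 108 mm, centre x = -53; long one 96 x 108 mm, centre x = +41 mm. Grooves below fit the box's ribs only when tray x and box x agree: origin then 5 mm above the box's. At the start reversed, 14 mm higher.
- insert_divider (a point): Centre of the top edge of the tray's red divider wall (tray x = -12, y = 0, z = 84 mm), between the two compartments: 10 mm thick (along x), 108 mm wide (along y), upright from the tray floor. The tray balances about it; grip it from above, closing along the tray's x. With the tray seated it ends 7 mm below the rim.
- tin_large: Green rectangular spice tin with flat lid, about 280 g, 90 (its x) x 102 (its y) x 38 mm high, black bar grip on the lid: 44 mm long (x), 14 mm thick (y), from z = 38 to 66 mm. Origin: centre of its underside. Goes in the long compartment, its y along the tray's y (either way round), 3 mm play all round; the grip then ends 5 mm below the rim.
- tin_small: Orange rectangular spice tin with flat lid, about 200 g, 66 (its x) x 102 (its y) x 38 mm high, black bar grip on the lid: 44 mm long (x), 14 mm thick (y), from z = 38 to 66 mm. Origin: centre of its underside. Goes in the short compartment, its y along the tray's y (either way round), 3 mm play all round; the grip then ends 5 mm below the rim.
- tin_large_top (a point): Centre of the top of the large tin's bar grip, 66 mm above its underside.
- tin_small_top (a point): Centre of the top of the small tin's bar grip, 66 mm above its underside.
- stick: Pale wooden straightedge, about 80 g, standing on its narrow lower edge: 180 mm long (its x), 18 mm thick (its y), 36 mm high. Origin: centre of its underside. Grip it from above at its middle, closing along its y.
- cup: Yellow plastic measuring cup, radius 38 mm, 75 mm high, handle at its +y. Origin: centre of its underside. Bystander.
- pot: Empty blue enamel pot, radius 85 mm, 110 mm high. Origin: centre of its underside. Bystander.
- bottle: Brown sauce bottle with red cap, radius 30 mm, 200 mm high. Origin: centre of its underside. Bystander.
- jar: Glass jar, radius 40 mm, 100 mm high. Origin: centre of its underside. Bystander.
- spoon_rest: White ceramic spoon rest, 110 (its x) x 80 (its y) x 16 mm high. Origin: centre of its underside. Bystander.
- pestle: Dark wooden pestle lying on the worktop, 180 mm long (its x), head 40 mm thick. Origin: on the worktop below its middle. Bystander.
- gas_knob (a joint): Black turning knob of the gas burner at the right; 0 is off, grows (rad) as it is turned on. Leave it off.

How it is judged:
By the outcome, as a careful person would: the job done as asked, in the order asked, and still so for the second after the job is handed in, with the robot touching nothing.
It also fails if it takes over 72 s, if anything falls off the work surface, if the arm or the gripper's body presses on something with over 40 N, if the wrist force passes 120 N, or if a joint passes its speed limit or range.

## Working session

There is one attempt and no reset: what is moved stays moved. The work goes in short steps, Python scripts to look and compute and a shell command to move; the robot and the scene stay as the last step left them, time stands still between calls to the robot, and variables do not carry over. Pictures are saved under pics/ and viewed, at most 10 in all, crops included, and the job is handed in when it is done.

```bash
ls; mkdir -p pics
python3 - <<'E'
from rig import r, snapshot
import cv2
print(r.finger_overhang)
for n in ("scene","top","wrist"):
    s=snapshot(n); cv2.imwrite(f"pics/{n}0.png",s["frame"]); print(n,s["K"],s["xyz"],s["attitude"])
print(r.get_obs())
E
```

```text
drive.py
pics
rig.py
8.0
scene [[375.47935423   0.         314.71819249]
 [  0.         375.47935423 200.08502662]
 [  0.           0.           1.        ]] [1121.3396398  -271.24518401 1043.91580063] [-0.22501972  0.78579717  0.55612562 -0.15037696]
top [[494.67110423   0.         328.41770893]
 [  0.         494.67110423 190.22926323]
 [  0.           0.           1.        ]] [ 281.35210448  -42.68957336 1784.32676188] [-0.06146558  0.7041275  -0.70404108  0.06893907]
wrist [[289.43397402   0.         317.03840329]
 [  0.         289.43397402 201.58527467]
 [  0.           0.           1.        ]] [ 215.22852708 -590.27867153  373.85704465] [ 0.10362478  0.78080828 -0.61051564 -0.08289139]
{'clock': 0.15, 'qpos': array([-1.43041906e+00,  2.76992611e-01, -2.75517382e-02,  1.26802663e+00,
       -1.93696907e-05,  1.46738350e+00]), 'joint_velocities': array([ 0.00073735, -0.00234233,  0.00340721,  0.00030754,  0.00045857,
       -0.00082106]), 'joint_efforts': array([ 2.27902228e-04, -4.46056473e+01,  2.95638925e+01,  1.05089098e-02,
       -1.34158254e-04, -4.73784937e-06]), 'tool_pos': array([ 150.75662043, -605.92598536,  238.4019145 ]), 'tcp_rot': array([-8.86994891e-04,  9.92579601e-01,  1.21593373e-01, -2.60819994e-05]), 'force': array([ 5.91828525e-01,  2.44215146e-05, -5.47210982e-01]), 'moment': array([-0.02188908, -0.02675539,  0.03753519]), 'finger_force': 0.0, 'grip_width': 85.61348553871841}
```

View pics/top0.png

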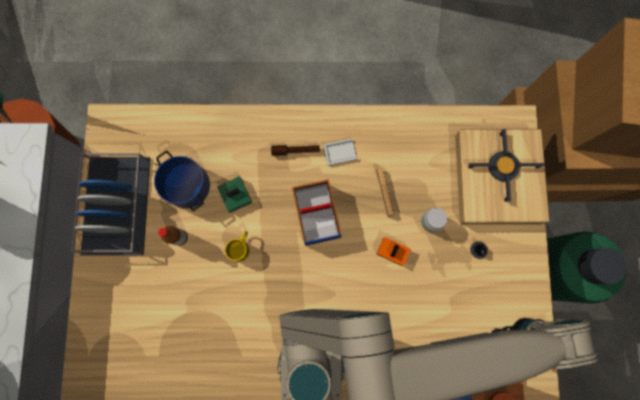

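View pics/scene0.png

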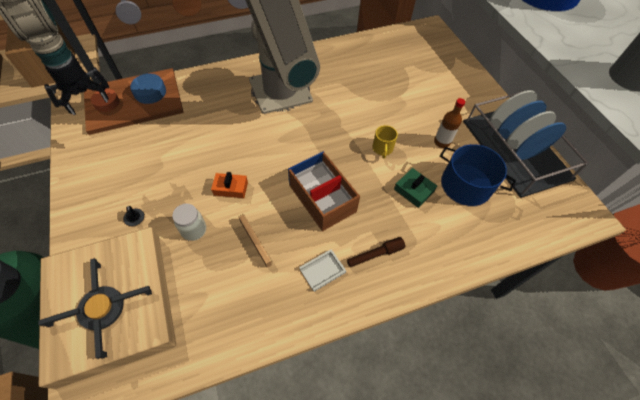

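```bash
cat > h.py <<'E'
import numpy as np, cv2
from scipy.spatial.transform import Rotation as R
def q2R(q): return R.from_quat(np.roll(q,-1))
def cast(s,px,z):
    px=np.atleast_2d(px).astype(float)
    d=np.c_[px,np.ones(len(px))]@np.linalg.inv(s["K"]).T
    d=q2R(s["attitude"]).apply(d); c=np.array(s["xyz"])
    return c+d*((z-c[2])/d[:,2])[:,None]
HSV={"orange":((5,150,90),(16,255,255)),"green":((65,80,20),(90,255,255)),"blue":((105,120,40),(125,255,255)),
 "red":((172,150,60),(180,255,255)),"red2":((0,180,60),(4,255,255))}
def mask(s,name):
    h=cv2.cvtColor(s["frame"],cv2.COLOR_BGR2HSV)
    m=cv2.inRange(h,*map(np.array,HSV[name]))
    return m
def blobs(m,amin=30):
    cs,_=cv2.findContours(m,cv2.RETR_EXTERNAL,cv2.CHAIN_APPROX_NONE)
    return sorted([c for c in cs if cv2.contourArea(c)>amin],key=cv2.contourArea,reverse=True)
def rect(c,s,z):
    "min-area rectangle of contour cast on plane z: centre, sizes, angle of long side"
    p=cast(s,c.reshape(-1,2),z)[:,:2].astype(np.float32)
    (x,y),(w,h),a=cv2.minAreaRect(p)
    if w<h: w,h,a=h,w,a+90
    return np.round([x,y,w,h,(a+90)%180-90],1)
def togo(o,xyz,yaw,q=None):
    "shift in the tool axes to reach xyz, tool down with closing line (tool y) at yaw deg (mod 180)"
    Rt=q2R(o["tcp_rot"]); d=Rt.inv().apply(np.array(xyz)-o["tool_pos"])
    ty=Rt.apply([0,1,0]); cur=np.degrees(np.arctan2(ty[1],ty[0]))
    e=(yaw-cur+90)%180-90
    z=Rt.apply([0,0,1])
    print("d",np.round(d,1),"rz",round(-np.radians(e),3),"alt",round(-np.radians(e-np.sign(e)*180),3),"cur yaw",round(cur,1),"tilt",np.round(z[:2],4),"q6",round(o["qpos"][5],2))
E
python3 - <<'E'
from h import *; from rig import r, snapshot
s=snapshot("top")
for n,z in (("orange",38),("green",38),("blue",96),("red",103),("red2",103)):
    for c in blobs(mask(s,n),15):
        m=c.reshape(-1,2).mean(0); 
        if 180<m[0]<460 and 120<m[1]<280: print(n,m.round(),cv2.contourArea(c),rect(c,s,z))
o=r.get_obs(); print(cast(s,[[377,167],[391,214],[385,190]],36).round(), cast(s,[[318,210]],103).round())
togo(o,[500,-45,300],0)
E
```

```text
orange [394. 251.] 588.0 [ 390.8 -290.3  109.8   72.5   65. ]
orange [315. 202.] 126.0 [539.6 -17.2 196.3 138.1  12. ]
green [234. 194.] 519.0 [593.5 277.1  97.3  82.6  25.8]
blue [195. 191.] 65.5 [592.3 397.   93.1  19.  -33. ]
blue [322. 239.] 25.0 [426.9 -40.7 115.6   6.8 -78.3]
red2 [315. 208.] 61.0 [534.2 -16.2 103.1  12.1 -77.7]
[[ 694. -238.   36.]
 [ 522. -285.   36.]
 [ 609. -265.   36.]] [[526. -25. 103.]]
d [ 474.3 -460.3  -60.7] rz -1.327 alt 1.815 cur yaw -76.0 tilt [-0.0002  0.0014] q6 1.47
```

```bash
python3 - <<'E'
from h import *; from rig import r, snapshot
o=r.get_obs(); s=snapshot("wrist")
togo(o,[532,-18,300],12)
Rt=q2R(o["tcp_rot"]); print(Rt.inv().apply(s["xyz"]-o["tool_pos"]),(Rt.inv()*q2R(s["attitude"])).as_matrix().round(3))
E
A="512 -479 -61 0 0 -1.536"; python3 drive.py '85 150 -140 -60 0 0 -0.5;85 512 -479 -61 0 0 -1.536;85 512 -479 -61 0 0 -1.536;85 512 -479 -61 0 0 -1.536;85 512 -479 -61 0 0 -1.536;85 512 -479 -61 0 0 -1.536;85 512 -479 -61 0 0 -1.536;85 512 -479 -61 0 0 -1.536;85 512 -479 -61 0 0 -1.536;85 512 -479 -61 0 0 -1.536;85 512 -479 -61 0 0 -1.536;85 512 -479 -61 0 0 -1.536'
python3 - <<'E'
from h import *; from rig import r, snapshot
o=r.get_obs(); togo(o,[532,-18,300],12)
for n in("wrist","top"):
  s=snapshot(n);cv2.imwrite(f"pics/{n}1.png",s["frame"])
  if n=="top":continue
  for n,z in (("blue",96),("red",103),("red2",103)):
    for c in blobs(mask(s,n),100):
        m=c.reshape(-1,2).mean(0); print(n,m.round(),cv2.contourArea(c),rect(c,s,z))
E
```

```text
clock: 1.75
tool_pos: [533.4, -15.3, 300.4]
tcp_rot: [0.0, 0.628, 0.778, 0.0]
force: [0.2, 0.0, -0.8]
grip_width: 85.2
finger_force: 0.0
d [-2.4 -2.   0.4] rz 0.004 alt -3.138 cur yaw 12.2 tilt [0.0006 0.0003] q6 1.21
blue [231. 197.] 125.5 [436.4 -58.5  87.6   4.6 -77.5]
red2 [322. 179.] 505.0 [539.1 -13.8 108.1   9.7 -77.8]
```

View pics/wrist1.png

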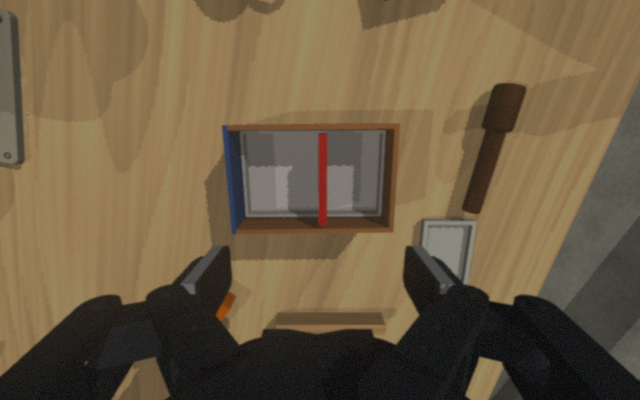

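Run:
```python
from h import *; from rig import r, snapshot
s=snapshot("wrist"); f=s["frame"]; im=cv2.resize(f[105:250,205:420],None,fx=3.6,fy=3.6,interpolation=cv2.INTER_CUBIC); cv2.imwrite("pics/crop1.png",im)
h=cv2.cvtColor(f,cv2.COLOR_BGR2HSV)
m=cv2.inRange(h,(0,110,40),(12,255,170))|cv2.inRange(h,(105,100,30),(125,255,255)); m=cv2.morphologyEx(m,cv2.MORPH_CLOSE,np.ones((5,5)))
for c in blobs(m,1500): print(cv2.boundingRect(c),rect(c,s,96)); print(cast(s,cv2.approxPolyDP(c,6,True).reshape(-1,2),96).round(1), cv2.approxPolyDP(c,6,True).reshape(-1,2).tolist())
```

```text
(224, 125, 172, 108) [526.3 -17.6 198.7 129.6  12.9]
[[ 415.8   22.5   96. ]
 [ 444.2 -101.4   96. ]
 [ 628.2  -59.2   96. ]
 [ 621.6  -44.5   96. ]
 [ 630.5  -53.3   96. ]
 [ 603.8   61.7   96. ]
 [ 619.   -49.1   96. ]
 [ 553.4  -56.5   96. ]
 [ 532.8   40.8   96. ]
 [ 522.2   46.4   96. ]
 [ 511.8   40.8   96. ]
 [ 522.1   41.9   96. ]
 [ 543.4  -62.7   96. ]
 [ 447.7  -89.9   96. ]
 [ 426.    23.5   96. ]] [[224, 126], [234, 231], [385, 229], [383, 217], [388, 225], [393, 127], [380, 220], [327, 215], [328, 132], [320, 125], [310, 128], [319, 129], [318, 218], [238, 223], [233, 127]]
(465, 83, 60, 129) [724.2  60.1 147.4  30.3 -86.3]
[[ 7.297e+02  1.343e+02  9.600e+01]
 [ 7.111e+02  1.313e+02  9.600e+01]
 [ 7.147e+02  1.194e+02  9.600e+01]
 [ 7.053e+02  1.163e+02  9.600e+01]
 [ 7.200e+02  6.600e+01  9.600e+01]
 [ 7.117e+02  6.540e+01  9.600e+01]
 [ 7.206e+02 -1.280e+01  9.600e+01]
 [ 7.354e+02 -5.000e-01  9.600e+01]] [[522, 85], [505, 84], [504, 96], [495, 97], [491, 145], [484, 144], [468, 209], [483, 202]]
```

View pics/crop1.png

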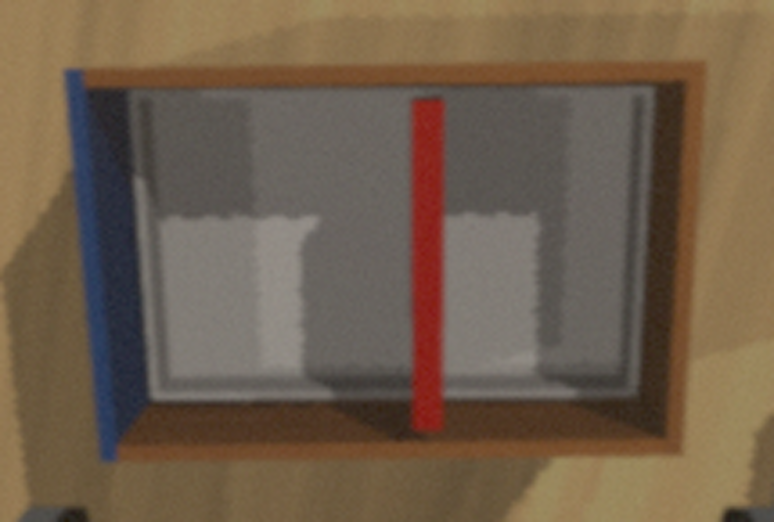

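Run:
```python
from h import *; from rig import r, snapshot
s=snapshot("wrist");o=r.get_obs()
p=(np.array([[66,70],[705,62],[684,453],[102,461]])+.5)/3.6-.5+[205,105]
w=cast(s,p,96)[:,:2]; print(w.round(1),w.mean(0)); 
for i in range(4): v=w[(i+1)%4]-w[i]; print(np.linalg.norm(v).round(1),np.degrees(np.arctan2(v[1],v[0])).round(1))
c=cv2.minAreaRect(w.astype(np.float32));print(c)
# tins in this/top view: black bars
for n in("wrist","top"):
  s=snapshot(n)
  for col in("orange","green"):
    for c in blobs(mask(s,col),300): print(n,col,cv2.boundingRect(c),rect(c,s,38))
togo(o,[539.1,-13.8,106],12.3)
togo(o,[539.1,-13.8,93],12.3)
```

```text
[[ 413.6   23.3]
 [ 609.7   67.5]
 [ 639.5  -59.9]
 [ 442.2 -105. ]] [526.24694614 -18.54321704]
201.0 12.7
130.9 -76.8
202.3 -167.1
131.5 102.6
((526.2041625976562, -18.397178649902344), (202.3368377685547, 131.4779052734375), 12.876516342163086)
wrist orange (231, 121, 171, 110) [532.7 -27.4 226.3 153.4  12.9]
top orange (554, 62, 86, 107) [  897.7 -1035.7   438.    274.      7.9]
top orange (422, 367, 102, 33) [ -50.  -544.   340.   102.    89.8]
top orange (614, 19, 26, 106) [ 1073.4 -1191.5   424.8    94.     -6.7]
top orange (3, 99, 52, 32) [ 897.5 1037.9  211.4   90.7   77.5]
top orange (377, 237, 35, 29) [ 391.3 -290.5  109.    73.1   65.2]
top green (549, 232, 76, 71) [ 336.2 -968.1  256.2  243.1   89.4]
top green (222, 178, 28, 33) [592.9 276.1  97.1  82.4  25. ]
top green (306, 365, 20, 35) [-44.9 -17.1 110.6  61.7   3.4]
d [  3.2   8.7 194. ] rz -0.006 alt 3.136 cur yaw 12.0 tilt [-0.0012 -0.0005] q6 1.21
d [  3.2   8.7 207. ] rz -0.006 alt 3.136 cur yaw 12.0 tilt [-0.0012 -0.0005] q6 1.21
```

```bash
python3 drive.py '85 3 9 60 0 0 -0.01;85 3 9 120 0 0 -0.01;85 3 9 180 0 0 -0.01;85 3 9 215 0 0 -0.01;85 3 9 224 0 0 -0.01;0 3 9 224 0 0 -0.01;0 3 9 224 0 0 -0.01;0 3 9 224 0 0 -0.01;0 3 9 224 0 0 -0.01;0 3 9 224 0 0 -0.01'
```

```text
clock: 3.3
tool_pos: [540.4, -13.5, 77.4]
tcp_rot: [0.0, 0.626, 0.78, -0.0]
force: [-3.1, -0.2, 5.9]
grip_width: 9.1
finger_force: 59.1
```

```bash
python3 drive.py '0 0 0 -15 0 0 0;0 0 0 -45 0 0 0;0 0 0 -90 0 0 0;0 0 0 -130 0 0 0;0 0 0 -130 0 0 -0.188;0 0 0 -130 0 0 -0.37;0 0 0 -130 0 0 -0.56;0 0 0 -130 0 0 -0.75;0 0 0 -130 0 0 -0.93;0 0 0 -130 0 0 -1.11;0 0 0 -130 0 0 -1.3;0 0 0 -130 0 0 -1.47'
python3 drive.py '0 0 0 0 0 0 -0.17;0 0 0 0 0 0 -0.35;0 0 0 0 0 0 -0.53;0 0 0 0 0 0 -0.71;0 0 0 0 0 0 -0.89;0 0 0 0 0 0 -1.07;0 0 0 0 0 0 -1.25;0 0 0 0 0 0 -1.43;0 0 0 0 0 0 -1.6;0 0 0 0 0 0 -1.672;0 0 0 0 0 0 -1.672;0 0 0 0 0 0 -1.672'
python3 - <<'E'
from h import *; from rig import r, snapshot
s=snapshot("wrist");o=r.get_obs();cv2.imwrite("pics/wrist2.png",s["frame"])
togo(o,[526.2-12*.975,-18.4-12*.222,207],12.8); print(s["xyz"])
E
```

```text
clock: 4.8
tool_pos: [540.0, -13.1, 206.5]
tcp_rot: [-0.0, -0.062, 0.998, 0.0]
force: [0.9, 0.7, -3.0]
grip_width: 9.2
finger_force: 58.7
clock: 6.3
tool_pos: [540.1, -13.2, 206.4]
tcp_rot: [-0.0, 0.78, -0.626, -0.0]
force: [-0.6, 0.5, -1.9]
grip_width: 9.2
finger_force: 58.7
d [ 2.1 26.8 -0.6] rz -0.005 alt 3.137 cur yaw -167.5 tilt [-0.      0.0001] q6 -1.93
[554.44188519 -78.40970388 342.01882824]
```

View pics/wrist2.png

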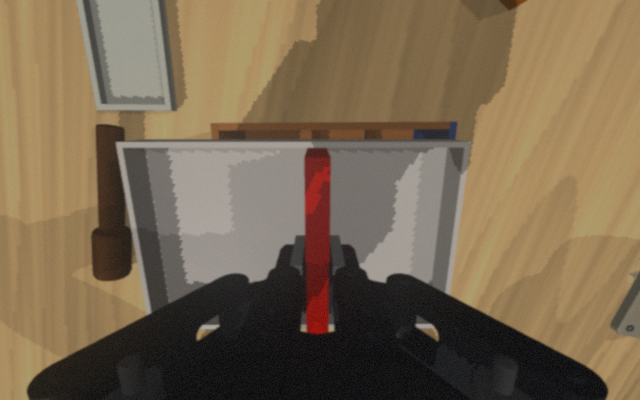

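Run:
```python
from h import *; from rig import r, snapshot
s=snapshot("wrist");o=r.get_obs();Rt=q2R(o["tcp_rot"])
m=mask(s,"red2")|mask(s,"red"); c=blobs(m,200)[0]; print(cv2.boundingRect(c)); 
g=cv2.cvtColor(s["frame"],cv2.COLOR_BGR2GRAY).astype(int)
print(g[138:150,200],g[138:150,260],g[138:150,380]); print(s["frame"][140:166,318].tolist())
print(s["frame"][326:338,318].tolist())
z0=206.4-77.4
f=lambda px,z: print(px,Rt.inv().apply(cast(s,px,z)-o["tool_pos"]).round(1).tolist())
f([[317.5,332.5],[317.5,157.]],103+z0); f([[117,142.],[469.,142]],59+z0)
```

```text
(305, 157, 25, 178)
[131 106  92 109 146 159 160 159 160 155 147 143] [ 68  75  85 110 150 157 161 160 159 154 145 147] [ 63  69  78  86 108 114 117 114 115 107 101  94]
[[69, 74, 82], [83, 89, 93], [100, 103, 109], [109, 112, 116], [107, 113, 119], [109, 115, 120], [103, 108, 116], [81, 87, 102], [55, 60, 86], [31, 40, 79], [29, 36, 75], [31, 35, 74], [29, 37, 75], [29, 35, 73], [36, 37, 75], [36, 44, 80], [35, 37, 84], [39, 43, 97], [35, 40, 108], [32, 37, 113], [33, 39, 114], [37, 40, 115], [32, 40, 115], [30, 34, 110], [35, 39, 114], [38, 38, 114]]
[[15, 23, 154], [12, 19, 154], [14, 23, 153], [13, 21, 153], [10, 14, 151], [17, 25, 155], [13, 26, 147], [16, 22, 120], [20, 23, 72], [21, 23, 30], [24, 16, 25], [27, 24, 27]]
[[317.5, 332.5], [317.5, 157.0]] [[-24.4, 0.4, -25.6], [54.1, 0.4, -25.6]]
[[117, 142.0], [469.0, 142]] [[56.9, -104.2, 18.4], [56.8, 79.6, 18.4]]
```

Run:
```python
from h import *; from rig import r, snapshot
s=snapshot("wrist");o=r.get_obs()
f=s["frame"]; cv2.imwrite("pics/crop2.png",cv2.resize(f[110:150,200:470],None,fx=2.9,fy=2.9,interpolation=cv2.INTER_CUBIC))
B=R.from_euler("z",12.8,degrees=True)
print(B.inv().apply(cast(s,[[210.5,122.7],[457,121.7]],96)-[526.2,-18.4,0]).round(1))
h=cv2.cvtColor(f,cv2.COLOR_BGR2HSV); print(f[118:128,300].tolist()); print(f[128,205:216].tolist(),f[126,450:462].tolist())
```

```text
[[ 101.6  -65.    96. ]
 [-100.4  -64.7   96. ]]
[[64, 95, 115], [70, 101, 118], [67, 97, 117], [70, 97, 119], [57, 86, 111], [50, 76, 105], [45, 71, 99], [46, 72, 100], [45, 68, 100], [43, 68, 102]]
[[101, 148, 175], [102, 145, 173], [105, 149, 175], [100, 147, 173], [97, 142, 170], [87, 126, 159], [69, 103, 142], [57, 89, 131], [55, 88, 131], [59, 92, 134], [58, 90, 132]] [[68, 56, 56], [76, 55, 47], [80, 56, 50], [81, 61, 49], [79, 55, 45], [79, 60, 50], [77, 64, 66], [71, 84, 95], [68, 97, 115], [70, 100, 122], [69, 100, 119], [68, 99, 117]]
```

View pics/crop2.png

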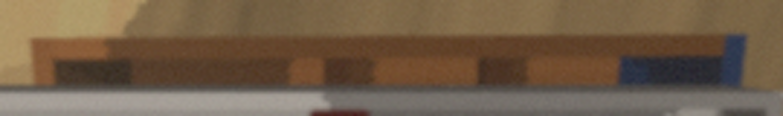

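```bash
python3 drive.py '0 1.2 26 0 0 0 -0.004;0 1.2 26 0 0 0 -0.004;0 1.2 26 40 0 0 -0.004;0 1.2 26 50 0 0 -0.004;0 1.2 26 65 0 0 -0.004;0 1.2 26 80 0 0 -0.004;0 1.2 26 80 0 0 -0.004'
```

```text
clock: 7.32
tool_pos: [514.2, -19.9, 125.1]
tcp_rot: [0.001, 0.782, -0.624, -0.001]
force: [-1.0, -0.5, -2.3]
grip_width: 9.2
finger_force: 59.3
```

```bash
python3 drive.py '0 -0.3 -0.7 25 0 0 0;0 -0.3 -0.7 42 0 0 0;0 -0.3 -0.7 50 0 0 0;0 -0.3 -0.7 56 0 0 0;0 -0.3 -0.7 62 0 0 0;0 -0.3 -0.7 62 0 0 0;0 -0.3 -0.7 62 0 0 0'
```

```text
clock: 8.2
tool_pos: [516.1, -19.7, 64.7]
tcp_rot: [-0.0, 0.782, -0.624, 0.0]
force: [-0.6, -0.2, -1.7]
grip_width: 9.2
finger_force: 60.0
```

```bash
python3 drive.py '0 0 0 3 0 0 0;0 0 0 3 0 0 0;0 0 0 3 0 0 0'
```

```text
clock: 8.57
tool_pos: [516.9, -19.7, 63.4]
tcp_rot: [-0.001, 0.782, -0.624, 0.001]
force: [-1.9, 1.9, 9.1]
grip_width: 9.3
finger_force: 61.6
```

```bash
python3 drive.py '70 0 0 0 0 0 0;70 0 0 0 0 0 0;70 0 0 0 0 0 0;70 0 0 -40 0 0 0;70 0 0 -100 0 0 0;70 0 0 -160 0 0 0;85 0 0 -190 0 0 0;85 0 0 -190 0 0 0'
python3 - <<'E'
from h import *; from rig import r, snapshot
s=snapshot("wrist");o=r.get_obs();cv2.imwrite("pics/wrist3.png",s["frame"]);print(o["tool_pos"])
togo(o,[593,277,250],26)
c=blobs(mask(s,"red2"),200)[0]
B=R.from_euler("z",12.8,degrees=True)
q=rect(c,s,89);print(q,B.inv().apply(np.r_[q[:2],0]-[526.4,-17.8,0]))
E
```

```text
clock: 9.57
tool_pos: [518.0, -20.0, 254.6]
tcp_rot: [-0.002, 0.782, -0.624, 0.003]
force: [0.5, 0.8, -1.0]
grip_width: 84.8
finger_force: 0.0
[516.50728064 -19.79399263 252.2465455 ]
d [-272.5 -140.3    2.3] rz -0.23 alt 2.911 cur yaw -167.2 tilt [ 0.0025 -0.0004] q6 -1.96
[517.4 -19.7 106.6  10.  -76.9] [-9.19728633  0.14115271  0.        ]
```

```bash
python3 drive.py '85 -272 -140 2 0 0 -0.23;85 -272 -140 2 0 0 -0.23;85 -272 -140 2 0 0 -0.23;85 -272 -140 2 0 0 -0.23;85 -272 -140 2 0 0 -0.23;85 -272 -140 2 0 0 -0.23;85 -272 -140 2 0 0 -0.23'
python3 - <<'E'
from h import *; from rig import r, snapshot
s=snapshot("wrist");o=r.get_obs();cv2.imwrite("pics/wrist4.png",s["frame"][:300]);print(o["tool_pos"])
for c in blobs(mask(s,"green"),300): print(cv2.boundingRect(c),rect(c,s,38))
h=cv2.cvtColor(s["frame"],cv2.COLOR_BGR2HSV); print(h[130:230:10,318].tolist())
E
```

```text
clock: 10.5
tool_pos: [590.7, 276.0, 246.9]
tcp_rot: [0.002, 0.848, -0.53, -0.001]
force: [-0.5, -0.2, -0.0]
grip_width: 84.8
finger_force: 0.0
[590.94746082 275.46556414 247.50616561]
(268, 143, 55, 55) [625.  274.6  68.1  57.5 -80.1]
(314, 144, 37, 72) [572.9 268.6  87.3  42.7 -65.3]
[[19, 114, 116], [19, 113, 106], [66, 81, 82], [60, 75, 65], [62, 77, 63], [60, 74, 62], [66, 81, 63], [68, 93, 82], [68, 92, 69], [18, 109, 117]]
```

View pics/wrist4.png

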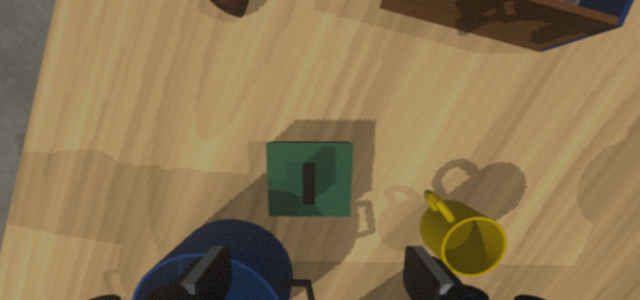

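Run:
```python
from h import *; from rig import r, snapshot
s=snapshot("wrist");o=r.get_obs();f=s["frame"];h=cv2.cvtColor(f,cv2.COLOR_BGR2HSV);Rt=q2R(o["tcp_rot"])
m=cv2.inRange(h,(40,50,15),(95,255,255)); m[:,:250]=0;m[:,370:]=0;m[:130]=0;m[225:]=0
m=cv2.morphologyEx(m,cv2.MORPH_OPEN,np.ones((3,3)));m=cv2.morphologyEx(m,cv2.MORPH_CLOSE,np.ones((9,9)))
c=blobs(m,500)[0]; print(cv2.boundingRect(c),cv2.minAreaRect(c)); q=rect(c,s,38);print(q)
g=f.sum(2); print(g[195,262:275],g[195,346:357],g[208:222,320]); 
b=((g<100)*255).astype(np.uint8); b[:,:290]=0;b[:,325:]=0;b[:150]=0;b[212:]=0
c=blobs(b,50)[0]; print("bar",cv2.boundingRect(c),rect(c,s,66))
print("tool frame lid corners",Rt.inv().apply(cast(s,[[267.5,141.5],[352.5,141.5],[352.5,216.5],[267.5,216.5]],38)-o["tool_pos"]).round(1))
t=snapshot("top"); m=mask(t,"blue"); m[:,:140]=0;m[:,215:]=0
pts=np.vstack([c.reshape(-1,2) for c in blobs(m,10)]); w=cast(t,pts,110)[:,:2]; print("pot",w.mean(0),w.min(0),w.max(0))
```

```text
(267, 143, 86, 74) ((309.5, 179.5), (73.0, 85.0), 90.0)
[597.9 280.5 101.1  89.9  25.8]
[246 242 245 253 251 233 191 147 141 148 138 147 133] [208 192 210 207 216 256 291 291 283 296 303] [196 189 187 169 169 161 161 166 196 262 278 275 287 274]
bar (304, 185, 11, 19) [593.5 289.3  20.9  11.2 -64.8]
tool frame lid corners [[ 44.7 -57.5 210. ]
 [ 44.7  41.9 210.2]
 [-47.6  44.9 210.2]
 [-47.5 -61.6 209.9]]
pot [628.74289284 497.84853753] [556.09597016 459.5610684 ] [696.70052395 534.52933306]
```

Run:
```python
from h import *; from rig import r, snapshot
s=snapshot("wrist");o=r.get_obs()
print(cast(s,[[308.5,183.5]],66).round(1)); togo(o,[597.9,280.5,50],25.8)
```

```text
[[600.  278.5  66. ]]
d [ -2.1  -8.1 199.1] rz 0.001 alt -3.14 cur yaw -154.1 tilt [-0.0007 -0.0004] q6 -1.69
```

```bash
python3 drive.py '50 -2 -9 50 0 0 0;50 -2 -9 110 0 0 0;50 -2 -9 165 0 0 0;50 -2 -9 190 0 0 0;50 -2 -9 198 0 0 0;0 -2 -9 198 0 0 0;0 -2 -9 198 0 0 0;0 -2 -9 198 0 0 0;0 -2 -9 198 0 0 0'
```

```text
clock: 11.82
tool_pos: [600.6, 282.5, 53.6]
tcp_rot: [-0.001, 0.848, -0.53, 0.001]
force: [-1.5, -2.1, 6.0]
grip_width: 12.7
finger_force: 62.9
```

```bash
python3 drive.py '0 0 0 -15 0 0 0;0 0 0 -60 0 0 0;0 0 0 -120 0 0 0;0 0 0 -170 0 0 0;0 0 0 -170 0 0 0'
python3 - <<'E'
from h import *; from rig import r, snapshot
o=r.get_obs(); togo(o,[569.1,-8,222],103.1)
s=snapshot("wrist"); cv2.imwrite("pics/wrist5.png",s["frame"])
E
```

```text
clock: 12.45
tool_pos: [602.7, 283.8, 227.9]
tcp_rot: [-0.005, 0.848, -0.53, 0.004]
force: [0.5, -0.5, -3.4]
grip_width: 12.3
finger_force: 61.5
d [247.6 158.2   4.3] rz -1.346 alt 1.796 cur yaw -154.0 tilt [0.0113 0.0044] q6 -1.68
```

```bash
python3 drive.py '0 248 158 4 0 0 1.796;0 248 158 4 0 0 1.796;0 248 158 4 0 0 1.796;0 248 158 4 0 0 1.796;0 248 158 4 0 0 1.796;0 248 158 4 0 0 1.796;0 248 158 4 0 0 1.796;0 248 158 4 0 0 1.796;0 248 158 4 0 0 1.796;0 248 158 4 0 0 1.796;0 248 158 4 0 0 1.796;0 248 158 4 0 0 1.796'
python3 - <<'E'
from h import *; from rig import r, snapshot
s=snapshot("wrist");o=r.get_obs(); cv2.imwrite("pics/wrist6.png",s["frame"]); togo(o,[569.1,-8,222],103.1);print(o["force"])
E
```

```text
clock: 14.0
tool_pos: [564.7, -9.6, 215.7]
tcp_rot: [-0.001, -0.115, 0.993, 0.0]
force: [-0.3, 0.6, -4.0]
grip_width: 12.5
finger_force: 61.5
d [-4.3  0.7 -5.9] rz 0.001 alt -3.141 cur yaw 103.1 tilt [-0.0022  0.0003] q6 -0.36
[-0.69872031  0.31161396 -3.93964313]
```

View pics/wrist6.png

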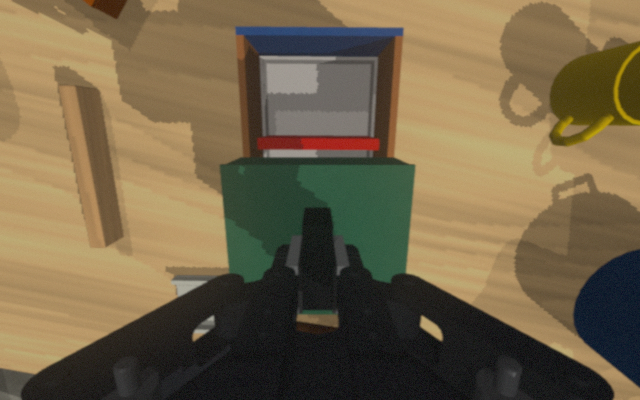

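Run:
```python
from h import *; from rig import r, snapshot
s=snapshot("wrist");o=r.get_obs();f=s["frame"];Rt=q2R(o["tcp_rot"])
T=lambda px,z: Rt.inv().apply(cast(s,px,z)-o["tool_pos"]).round(1).tolist()
c=blobs(mask(s,"red2"),200)[0];q=rect(c,s,89);print(q,cv2.minAreaRect(c)); print("div",Rt.inv().apply(np.r_[q[:2],89]-o["tool_pos"]).round(1))
g=f.sum(2); print(g[155:172,280].tolist(),g[155:172,380].tolist()); 
print(g[180,216:230].tolist(),g[180,405:418].tolist()); print(g[250,220:236].tolist(),g[250,402:416].tolist())
zl=38+o["tool_pos"][2]-53.6; print(T([[222,165],[414,165]],zl),T([[224,180],[413,180]],zl),T([[227.5,250],[409,250]],zl))
# rim
print("rim",T([[235.5,30],[403.5,30]],96))
```

```text
[516.2 -19.6 108.3  10.5 -77.4] ((318.495361328125, 142.53472900390625), (121.06497955322266, 11.964762687683105), 0.49821165204048157)
div [ 49.9   1.5 127.6]
[461, 417, 291, 182, 135, 127, 137, 140, 127, 141, 157, 156, 170, 149, 148, 167, 160] [154, 141, 133, 135, 139, 155, 141, 127, 127, 176, 200, 211, 220, 210, 213, 215, 217]
[300, 295, 304, 285, 263, 213, 182, 180, 169, 166, 174, 170, 171, 171] [223, 222, 225, 224, 220, 225, 225, 236, 279, 377, 451, 460, 462]
[444, 449, 452, 459, 453, 444, 394, 311, 242, 226, 218, 227, 221, 212, 216, 212] [225, 220, 220, 209, 231, 300, 396, 453, 464, 463, 467, 461, 464, 465]
[[45.7, -49.6, 15.6], [45.6, 50.7, 15.7]] [[37.7, -49.2, 15.6], [37.6, 50.9, 15.7]] [[-2.5, -50.6, 15.6], [-2.6, 52.1, 15.6]]
rim [[137.6, -64.2, 120.7], [137.6, 68.4, 120.7]]
```

```bash
python3 drive.py '0 -4.2 1.3 0 0 0 0;0 -4.2 1.3 30 0 0 0;0 -4.2 1.3 58 0 0 0;0 -4.2 1.3 70 0 0 0;0 -4.2 1.3 85 0 0 0;0 -4.2 1.3 100 0 0 0;0 -4.2 1.3 108 0 0 0;0 -4.2 1.3 108 0 0 0'
python3 - <<'E'
from h import *; from rig import r, snapshot
togo(r.get_obs(),[569.1,-8,222],103.1)
E
```

```text
clock: 15.1
tool_pos: [569.1, -7.6, 108.7]
tcp_rot: [-0.001, -0.114, 0.993, 0.0]
force: [-0.8, 0.6, -4.1]
grip_width: 12.9
finger_force: 61.4
d [   0.3   -0.4 -113.3] rz -0.0 alt 3.141 cur yaw 103.1 tilt [-0.0014  0.0002] q6 -0.36
```

```bash
python3 drive.py '0 0 0 9 0 0 0;0 0 0 17 0 0 0;0 0 0 24 0 0 0;0 0 0 29 0 0 0;0 0 0 32 0 0 0;0 0 0 32 0 0 0'
```

```text
clock: 15.85
tool_pos: [569.3, -7.5, 78.6]
tcp_rot: [-0.0, -0.114, 0.993, 0.0]
force: [-4.1, 0.9, 4.9]
grip_width: 12.8
finger_force: 62.8
```

```bash
python3 drive.py '45 0 0 0 0 0 0;45 0 0 0 0 0 0;45 0 0 -40 0 0 0;45 0 0 -100 0 0 0;45 0 0 -160 0 0 0;45 0 0 -170 0 0 0'
python3 - <<'E'
from h import *; from rig import r, snapshot
s=snapshot("wrist");o=r.get_obs();togo(o,[391,-290,250],65)
c=blobs(mask(s,"red2"),200)[0];q=rect(c,s,89);print(q); cv2.imwrite("pics/wrist7.png",s["frame"])
E
```

```text
clock: 16.6
tool_pos: [573.4, -8.1, 253.4]
tcp_rot: [0.006, -0.114, 0.993, -0.001]
force: [0.0, 0.6, 0.4]
grip_width: 44.9
finger_force: 0.0
d [ 240.6 -233.6    0.9] rz 0.665 alt -2.477 cur yaw 103.1 tilt [ 0.0088 -0.0011] q6 -0.36
[516.8 -19.8 108.4   9.8 -77. ]
```

View pics/wrist7.png

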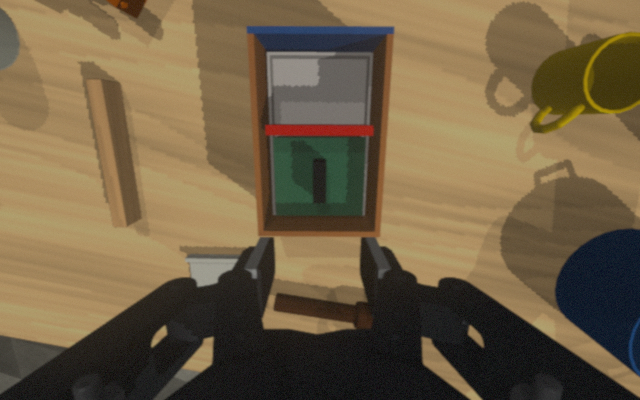

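The green tin lies flat in the long compartment (grip at pixel 320,180), red divider at (320,130), blue end at the top. On to the orange tin.

```bash
python3 drive.py '60 241 -234 1 0 0 0.665;60 241 -234 1 0 0 0.665;60 241 -234 1 0 0 0.665;60 241 -234 1 0 0 0.665;60 241 -234 1 0 0 0.665;60 241 -234 1 0 0 0.665;60 241 -234 1 0 0 0.665;60 241 -234 1 0 0 0.665'
python3 - <<'E'
from h import *; from rig import r, snapshot
s=snapshot("wrist");o=r.get_obs();f=s["frame"]
h=cv2.cvtColor(f,cv2.COLOR_BGR2HSV);m=cv2.inRange(h,(3,170,60),(17,255,255)); m[270:]=0
m=cv2.morphologyEx(m,cv2.MORPH_OPEN,np.ones((3,3)));m=cv2.morphologyEx(m,cv2.MORPH_CLOSE,np.ones((15,15)))
for c in blobs(m,400): q=rect(c,s,38);print(cv2.boundingRect(c),q); togo(o,[q[0],q[1],51],q[4])
cv2.imwrite("pics/wrist8.png",f)
E
```

```text
clock: 17.65
tool_pos: [387.6, -289.1, 245.1]
tcp_rot: [-0.001, 0.217, 0.976, 0.001]
force: [-0.5, 0.4, 0.3]
grip_width: 60.5
finger_force: 0.0
(276, 156, 86, 55) [ 392.  -289.   101.9   66.4   64.9]
d [ -4.    1.5 194.4] rz 0.002 alt -3.139 cur yaw 65.0 tilt [-0.001   0.0016] q6 -0.34
```

View pics/wrist8.png

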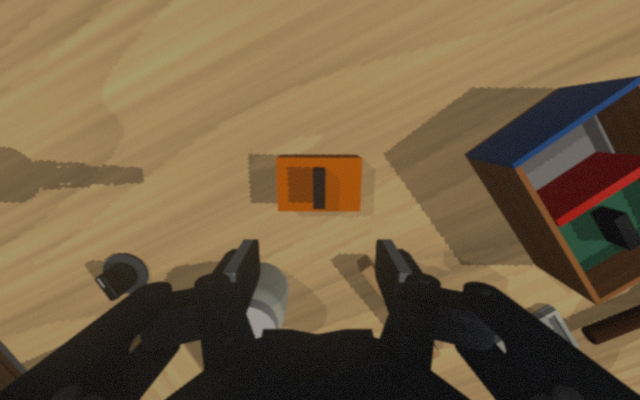

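```bash
python3 drive.py '50 -4 1.5 50 0 0 0;50 -4 1.5 110 0 0 0;50 -4 1.5 165 0 0 0;50 -4 1.5 188 0 0 0;50 -4 1.5 195 0 0 0;0 -4 1.5 195 0 0 0;0 -4 1.5 195 0 0 0;0 -4 1.5 195 0 0 0;0 -4 1.5 195 0 0 0;0 -4 1.5 195 0 0 0'
python3 - <<'E'
from rig import r, snapshot
print(r.get_obs()["tool_pos"])
E
```

```text
clock: 18.95
tool_pos: [393.5, -291.4, 53.0]
tcp_rot: [0.002, 0.217, 0.976, -0.001]
force: [1.0, 0.9, 6.7]
grip_width: 12.8
finger_force: 61.7
[ 393.49570375 -291.37387387   52.99247249]
```

```bash
python3 drive.py '0 0 0 -15 0 0 0;0 0 0 -60 0 0 0;0 0 0 -120 0 0 0;0 0 0 -165 0 0 0;0 0 0 -165 0 0 0;0 0 0 -165 0 0 0'
python3 - <<'E'
from h import *; from rig import r, snapshot
o=r.get_obs(); togo(o,[479.1,-28.4,216],103.0)
E
```

```text
clock: 19.7
tool_pos: [391.2, -289.8, 215.6]
tcp_rot: [-0.001, 0.217, 0.976, 0.0]
force: [-1.1, 0.1, -3.4]
grip_width: 12.5
finger_force: 60.5
d [ 31.  274.   -0.3] rz -0.664 alt 2.478 cur yaw 65.0 tilt [-0.0013  0.0009] q6 -0.33
```

```bash
python3 drive.py '0 31 274 0 0 0 -0.664;0 31 274 0 0 0 -0.664;0 31 274 0 0 0 -0.664;0 31 274 0 0 0 -0.664;0 31 274 0 0 0 -0.664;0 31 274 0 0 0 -0.664;0 31 274 0 0 0 -0.664;0 31 274 0 0 0 -0.664'
python3 - <<'E'
from h import *; from rig import r, snapshot
s=snapshot("wrist");o=r.get_obs();f=s["frame"];Rt=q2R(o["tcp_rot"])
togo(o,[479.1,-28.4,216],103.0)
T=lambda px,z: Rt.inv().apply(cast(s,px,z)-o["tool_pos"]).round(1).tolist()
h=cv2.cvtColor(f,cv2.COLOR_BGR2HSV);m=cv2.inRange(h,(3,170,50),(17,255,255));m[:,:200]=0;m[:,440:]=0
zl=38+o["tool_pos"][2]-53.0
V=h[...,2]
for y in (185,210,235):
    x=np.where(m[y])[0]; print(y,x.min(),x.max()+1,T([[x.min()-.5,y],[x.max()+.5,y]],zl))
for x in (270,360): 
    y=np.where(m[:,x])[0]; print(x,y.min(),f[y.min()-3:y.min()+22,x].sum(1).tolist())
    print(T([[x,y.min()-.5]],zl))
b=mask(s,"blue"); 
for c in blobs(b,100): print("blue",cv2.boundingRect(c),rect(c,s,96),T(c.reshape(-1,2)[[c[:,0,0].argmin(),c[:,0,0].argmax(),c[:,0,1].argmin()]],96))
E
```

```text
clock: 20.7
tool_pos: [479.1, -30.0, 215.5]
tcp_rot: [-0.001, -0.112, 0.994, 0.0]
force: [0.4, -0.6, -2.8]
grip_width: 12.7
finger_force: 60.7
d [-0.1  1.6 -0.2] rz -0.002 alt 3.14 cur yaw 102.9 tilt [-0.0011 -0.    ] q6 -0.42
185 228 406 [[35.1, -47.4, 15.0], [35.0, 46.9, 15.0]]
210 223 412 [[21.3, -51.3, 15.0], [21.2, 51.3, 15.0]]
235 225 409 [[6.8, -51.4, 15.0], [6.7, 50.8, 15.0]]
270 176 [317, 306, 230, 157, 166, 150, 137, 161, 136, 161, 156, 146, 162, 170, 184, 210, 196, 191, 208, 197, 215, 210, 208, 202, 200]
[[40.2, -24.7, 15.0]]
360 177 [275, 220, 176, 158, 155, 148, 158, 172, 159, 155, 159, 168, 185, 229, 268, 265, 268, 271, 267, 265, 268, 265, 272, 265, 264]
[[39.6, 22.6, 15.0]]
blue (566, 306, 74, 94) [587.4 310.5 127.9  74.7  29.1] [[-166.2, 264.5, 119.7], [-231.1, 361.1, 119.7], [-112.6, 324.6, 119.8]]
blue (308, 141, 86, 7) [424.8 -12.6  73.7   5.1 -77.1] [[50.9, -7.7, 119.9], [49.1, 66.0, 119.9], [51.7, 2.7, 119.9]]
```

```bash
python3 drive.py '0 1 1.6 0 0 0 0;0 1 1.6 30 0 0 0;0 1 1.6 58 0 0 0;0 1 1.6 70 0 0 0;0 1 1.6 85 0 0 0;0 1 1.6 100 0 0 0;0 1 1.6 108 0 0 0;0 1 1.6 108 0 0 0'
```

```text
clock: 21.75
tool_pos: [478.1, -27.6, 107.7]
tcp_rot: [-0.001, -0.113, 0.994, 0.0]
force: [-0.8, -0.1, -1.9]
grip_width: 12.8
finger_force: 60.5
```

```bash
python3 drive.py '0 0 -0.7 9 0 0 0;0 0 -0.7 17 0 0 0;0 0 -0.7 24 0 0 0;0 0 -0.7 29 0 0 0;0 0 -0.7 32 0 0 0;0 0 -0.7 32 0 0 0'
```

```text
clock: 22.5
tool_pos: [478.4, -28.3, 78.0]
tcp_rot: [-0.0, -0.113, 0.994, 0.0]
force: [-6.4, 0.9, 12.5]
grip_width: 12.7
finger_force: 62.8
```

```bash
python3 drive.py '45 0 0 0 0 0 0;45 0 0 0 0 0 0;45 0 0 -40 0 0 0;45 0 0 -100 0 0 0;45 0 0 -160 0 0 0;45 0 0 -170 0 0 0;45 0 0 -170 0 0 0'
python3 - <<'E'
from h import *; from rig import r, snapshot
o=r.get_obs();togo(o,[609,-265,250],105)
s=snapshot("wrist"); cv2.imwrite("pics/wrist9.png",s["frame"])
E
```

```text
clock: 23.38
tool_pos: [479.4, -28.5, 246.9]
tcp_rot: [0.001, -0.113, 0.994, -0.0]
force: [-0.5, -0.4, -0.8]
grip_width: 45.0
finger_force: 0.0
d [ -73.  -259.6   -2.8] rz -0.035 alt 3.107 cur yaw 103.0 tilt [ 0.0019 -0.0004] q6 -0.42
```

```bash
python3 drive.py '60 -73 -260 -3 0 0 -0.035;60 -73 -260 -3 0 0 -0.035;60 -73 -260 -3 0 0 -0.035;60 -73 -260 -3 0 0 -0.035;60 -73 -260 -3 0 0 -0.035;60 -73 -260 -3 0 0 -0.035;60 -73 -260 -3 0 0 -0.035'
python3 - <<'E'
from h import *; from rig import r, snapshot
s=snapshot("wrist");o=r.get_obs();f=s["frame"];print(o["tool_pos"])
cv2.imwrite("pics/wrist10.png",f)
g=cv2.GaussianBlur(cv2.cvtColor(f,cv2.COLOR_BGR2GRAY),(3,3),0)
ls=cv2.createLineSegmentDetector().detect(g)[0][:,0]
for l in ls:
    if np.hypot(*(l[2:]-l[:2]))>25 and 230<l[0]<420 and max(l[1],l[3])<275:
        w=cast(s,l.reshape(2,2),36)[:,:2]; v=w[1]-w[0]; print(l.round(1),w.round(1).tolist(),np.linalg.norm(v).round(),np.degrees(np.arctan2(v[1],v[0])).round(1))
hs=cv2.cvtColor(f,cv2.COLOR_BGR2HSV)
for y in(110,150,190): print(y,[tuple(int(a) for a in hs[y,x]) for x in range(290,350,3)])
E
```

```text
clock: 24.3
tool_pos: [607.1, -264.0, 247.2]
tcp_rot: [-0.002, -0.131, 0.991, 0.001]
force: [0.5, 0.0, 0.3]
grip_width: 59.9
finger_force: 0.0
[ 607.30486807 -263.7345746   247.96607691]
[403.2 246.8 421.7 271. ] [[663.1, -132.3], [689.7, -96.9]] 44.0 53.2
[374.2 270.7 375.9 239.5] [[705.6, -158.2], [662.5, -169.9]] 45.0 -164.8
[381.8 240.7 397.8 270.1] [[662.2, -162.0], [696.7, -128.1]] 48.0 44.4
[416.8  18.  525.7  23. ] [[410.9, -206.1], [385.1, -92.1]] 117.0 102.8
[303.2  85.4 323.2 103. ] [[507.0, -306.1], [519.3, -279.4]] 29.0 65.2
[310.5 188.1 307.9 235.6] [[618.8, -268.4], [679.9, -255.8]] 62.0 11.6
[314.4 106.8 310.5 185.6] [[525.8, -288.1], [615.8, -269.1]] 92.0 11.9
[236.2 269.7 251.8 241.1] [[751.1, -335.4], [705.9, -323.7]] 47.0 165.5
[230.5 150.9 205.3 144.2] [[599.6, -371.2], [599.5, -401.3]] 30.0 -90.2
110 [(17, 105, 131), (18, 105, 112), (18, 107, 117), (18, 110, 116), (18, 113, 117), (18, 110, 116), (17, 110, 118), (18, 110, 114), (16, 125, 131), (17, 122, 152), (18, 130, 157), (16, 125, 157), (16, 121, 154), (17, 114, 157), (18, 111, 167), (18, 111, 167), (18, 112, 166), (18, 112, 169), (18, 111, 166), (18, 114, 164)]
150 [(20, 113, 111), (16, 102, 110), (19, 107, 107), (18, 112, 105), (17, 104, 110), (18, 107, 112), (17, 110, 111), (16, 117, 111), (17, 127, 144), (17, 127, 149), (17, 129, 156), (17, 124, 160), (18, 122, 144), (17, 112, 148), (18, 116, 163), (17, 112, 161), (18, 110, 164), (18, 112, 164), (18, 112, 164), (17, 113, 167)]
190 [(17, 110, 127), (18, 115, 122), (17, 109, 126), (18, 107, 124), (18, 108, 127), (18, 107, 126), (19, 112, 123), (17, 122, 142), (16, 121, 145), (16, 120, 159), (16, 127, 161), (17, 122, 150), (18, 112, 161), (21, 109, 162), (20, 104, 170), (19, 109, 168), (18, 111, 167), (18, 110, 164), (18, 113, 165), (18, 111, 166)]
```

Run:
```python
from h import *; from rig import r, snapshot
s=snapshot("wrist");f=cv2.GaussianBlur(s["frame"],(3,3),0)
a=np.radians(11.8);u=np.array([np.cos(a),np.sin(a)]);n=np.array([-np.sin(a),np.cos(a)])
Rc=q2R(s["attitude"])
def pix(w):
    c=Rc.inv().apply(w-s["xyz"])@s["K"].T; return c[:,:2]/c[:,2:]
hs=cv2.cvtColor(f,cv2.COLOR_BGR2HSV).astype(int)
P=np.array([615.8,-269.1])
def samp(t,d):
    w=P+np.outer(t,u)+np.outer(d,n); p=pix(np.c_[w,np.full(len(w),36.)]); return p,hs[p[:,1].round().astype(int).clip(0,399),p[:,0].round().astype(int).clip(0,639)]
t=np.arange(-115,105,5.)
v=np.mean([samp(t,np.full(len(t),d))[1] for d in (6,9,12)],0)
for i in range(len(t)): print(int(t[i]),v[i].round().astype(int).tolist(),samp(t[i:i+1],[9.])[0][0].round().astype(int).tolist(),end=" | ")
print()
for tt in(-60,-20,20): d=np.arange(-8,28,2.); print(tt,samp(np.full(len(d),tt),d)[1][:,1].tolist(),samp(np.full(len(d),tt),d)[1][:,2].tolist())
```

```text
-115 [20, 104, 168] [324, 85] | -110 [20, 104, 169] [323, 90] | -105 [19, 109, 168] [323, 95] | -100 [18, 110, 162] [323, 100] | -95 [17, 119, 137] [323, 104] | -90 [16, 123, 157] [322, 109] | -85 [17, 122, 158] [322, 113] | -80 [16, 124, 157] [322, 118] | -75 [16, 123, 158] [322, 122] | -70 [16, 123, 159] [321, 127] | -65 [16, 125, 158] [321, 131] | -60 [16, 124, 158] [321, 136] | -55 [16, 125, 159] [321, 140] | -50 [16, 124, 158] [320, 144] | -45 [16, 124, 158] [320, 148] | -40 [16, 124, 155] [320, 153] | -35 [16, 124, 156] [320, 157] | -30 [16, 125, 157] [319, 161] | -25 [17, 125, 157] [319, 165] | -20 [17, 124, 156] [319, 169] | -15 [17, 124, 157] [319, 174] | -10 [16, 123, 156] [318, 178] | -5 [16, 124, 158] [318, 182] | 0 [16, 124, 158] [318, 186] | 5 [16, 124, 158] [318, 190] | 10 [16, 125, 158] [317, 194] | 15 [16, 126, 158] [317, 197] | 20 [16, 123, 154] [317, 201] | 25 [16, 123, 154] [317, 205] | 30 [17, 125, 155] [317, 209] | 35 [17, 124, 155] [316, 213] | 40 [16, 124, 154] [316, 217] | 45 [17, 124, 155] [316, 220] | 50 [16, 124, 156] [316, 224] | 55 [16, 124, 156] [315, 228] | 60 [17, 123, 157] [315, 231] | 65 [17, 122, 157] [315, 235] | 70 [16, 124, 158] [315, 239] | 75 [16, 123, 155] [315, 242] | 80 [16, 125, 155] [314, 246] | 85 [17, 114, 144] [314, 249] | 90 [18, 109, 155] [314, 253] | 95 [21, 104, 166] [314, 256] | 100 [21, 100, 168] [314, 260] | 
-60 [111, 110, 111, 112, 120, 126, 124, 125, 123, 123, 123, 122, 116, 113, 112, 109, 110, 111] [117, 118, 115, 112, 130, 148, 156, 159, 160, 157, 157, 153, 147, 149, 155, 166, 167, 167]
-20 [109, 109, 109, 117, 123, 123, 125, 123, 123, 126, 124, 123, 116, 114, 112, 113, 112, 111] [115, 115, 117, 120, 129, 145, 147, 149, 157, 160, 160, 156, 145, 143, 146, 156, 159, 158]
20 [110, 109, 111, 112, 124, 125, 123, 121, 123, 123, 124, 122, 117, 114, 110, 110, 106, 105] [123, 122, 119, 118, 136, 145, 147, 148, 149, 157, 161, 163, 155, 154, 157, 162, 168, 170]
```

Run:
```python
from h import *; from rig import r, snapshot
togo(r.get_obs(),[610.2,-261.8,19],101.8)
```

```text
d [ -3.4   0.8 229.5] rz 0.057 alt -3.084 cur yaw 105.1 tilt [-0.0017  0.0011] q6 -0.77
```

```bash
python3 drive.py '50 -3.4 1 60 0 0 0.057;50 -3.4 1 120 0 0 0.057;50 -3.4 1 175 0 0 0.057;50 -3.4 1 215 0 0 0.057;50 -3.4 1 229 0 0 0.057;50 -3.4 1 229 0 0 0.057;0 -3.4 1 229 0 0 0.057;0 -3.4 1 229 0 0 0.057;0 -3.4 1 229 0 0 0.057;0 -3.4 1 229 0 0 0.057;0 -3.4 1 229 0 0 0.057'
```

```text
clock: 25.78
tool_pos: [613.5, -264.4, 23.1]
tcp_rot: [0.002, -0.102, 0.995, -0.001]
force: [-0.6, 0.6, 6.2]
grip_width: 17.0
finger_force: 62.7
```

```bash
python3 drive.py '0 0 0 -15 0 0 0;0 0 0 -60 0 0 0;0 0 0 -115 0 0 0;0 0 0 -140 0 0 0;0 0 0 -140 0 0 0'
python3 - <<'E'
from h import *; from rig import r, snapshot
togo(r.get_obs(),[436.6,-38.4,150],12.8)
E
```

```text
clock: 26.4
tool_pos: [613.4, -264.5, 164.2]
tcp_rot: [0.003, -0.102, 0.995, -0.002]
force: [0.2, -0.6, -0.6]
grip_width: 16.9
finger_force: 61.7
d [127.1 257.4  12.4] rz 1.553 alt -1.589 cur yaw 101.8 tilt [ 0.0059 -0.0034] q6 -0.71
```

```bash
python3 drive.py '0 127 257 8 0 0 1.553;0 127 257 8 0 0 1.553;0 127 257 8 0 0 1.553;0 127 257 8 0 0 1.553;0 127 257 8 0 0 1.553;0 127 257 8 0 0 1.553;0 127 257 8 0 0 1.553;0 127 257 8 0 0 1.553;0 127 257 8 0 0 1.553;0 127 257 8 0 0 1.553;0 127 257 8 0 0 1.553'
python3 - <<'E'
from h import *; from rig import r, snapshot
o=r.get_obs();togo(o,[436.6,-38.4,119],12.8);print(o["force"])
s=snapshot("wrist");f=s["frame"]; cv2.imwrite("pics/wrist11.png",f)
Rt=q2R(o["tcp_rot"])
for c in blobs(mask(s,"red2"),100): q=rect(c,s,89);print(cv2.boundingRect(c),q)
E
```

```text
clock: 27.78
tool_pos: [433.9, -37.5, 151.4]
tcp_rot: [-0.001, 0.624, 0.782, -0.0]
force: [0.6, -0.1, -1.3]
grip_width: 16.3
finger_force: 61.7
d [-1.5  2.5 32.4] rz 0.0 alt -3.141 cur yaw 12.8 tilt [-0.0018  0.0004] q6 1.11
[ 0.63890789 -0.07936344 -1.33188775]
(411, 144, 41, 139) [511.6 -19.1 104.   20.7 -77.1]
```

```bash
python3 drive.py '0 -1.5 2.5 15 0 0 0;0 -1.5 2.5 26 0 0 0;0 -1.5 2.5 31 0 0 0;0 -1.5 2.5 33 0 0 0;0 -1.5 2.5 34 0 0 0;0 -1.5 2.5 34 0 0 0'
```

```text
clock: 28.58
tool_pos: [437.2, -38.4, 119.0]
tcp_rot: [-0.0, 0.624, 0.781, -0.0]
force: [-2.5, 1.2, 3.4]
grip_width: 16.4
finger_force: 62.3
```

```bash
python3 drive.py '0 0 4 1 0 0 0;0 0 12 1 0 0 0;0 0 20 1 0 0 0;0 0 28 1 0 0 0;0 0 36 1 0 0 0;0 0 44 1 0 0 0'; python3 drive.py '0 0 8 0 0 0 0;0 0 16 0 0 0 0;0 0 24 0 0 0 0;0 0 32 0 0 0 0;0 0 40 0 0 0 0;0 0 48 0 0 0 0'
```

```text
clock: 29.32
tool_pos: [477.3, -30.0, 118.9]
tcp_rot: [-0.001, 0.624, 0.781, -0.004]
force: [-11.7, -3.8, 19.7]
grip_width: 16.6
finger_force: 64.4
clock: 30.08
tool_pos: [524.8, -19.3, 119.0]
tcp_rot: [-0.001, 0.624, 0.781, -0.003]
force: [-10.6, -2.4, 15.0]
grip_width: 16.8
finger_force: 64.1
```

```bash
python3 drive.py '0 0 8 0 0 0 0;0 0 16 0 0 0 0;0 0 24 0 0 0 0;0 0 32 0 0 0 0;0 0 40 0 0 0 0;0 0 48 0 0 0 0'; python3 drive.py '0 0 8 0 0 0 0;0 0 16 0 0 0 0;0 0 24 0 0 0 0;0 0 32 0 0 0 0;0 0 40 0 0 0 0;0 0 46 0 0 0 0;0 0 46 0 0 0 0'
```

```text
clock: 30.82
tool_pos: [572.1, -8.6, 119.0]
tcp_rot: [-0.001, 0.624, 0.781, -0.002]
force: [-8.6, -2.0, 12.9]
grip_width: 16.9
finger_force: 63.8
clock: 31.7
tool_pos: [618.8, 2.0, 119.0]
tcp_rot: [0.0, 0.624, 0.781, -0.001]
force: [-4.6, -0.3, 8.8]
grip_width: 16.7
finger_force: 63.1
```

```bash
python3 drive.py '0 0 0 -20 0 0 0;0 0 0 -45 0 0 0;0 0 0 -45 0 0 0'
python3 - <<'E'
from h import *; from rig import r, snapshot
togo(r.get_obs(),[613.4,-264.4,160],101.8)
E
```

```text
clock: 32.08
tool_pos: [621.1, 2.4, 164.6]
tcp_rot: [0.002, 0.624, 0.781, 0.001]
force: [-0.3, -0.3, -0.9]
grip_width: 16.6
finger_force: 61.7
d [-258.4  -66.6    4.7] rz -1.554 alt 1.588 cur yaw 12.8 tilt [ 0.0055 -0.0006] q6 1.25
```

```bash
python3 drive.py '0 -258 -67 3 0 0 -1.554;0 -258 -67 3 0 0 -1.554;0 -258 -67 3 0 0 -1.554;0 -258 -67 3 0 0 -1.554;0 -258 -67 3 0 0 -1.554;0 -258 -67 3 0 0 -1.554;0 -258 -67 3 0 0 -1.554;0 -258 -67 3 0 0 -1.554;0 -258 -67 3 0 0 -1.554;0 -258 -67 3 0 0 -1.554;0 -258 -67 3 0 0 -1.554'
python3 - <<'E'
from h import *; from rig import r, snapshot
togo(r.get_obs(),[613.4,-264.4,23],101.8)
E
```

```text
clock: 33.45
tool_pos: [610.3, -263.7, 158.4]
tcp_rot: [-0.0, -0.102, 0.995, 0.0]
force: [-0.1, 1.5, -0.3]
grip_width: 16.6
finger_force: 61.6
d [ -3.   -1.5 135.4] rz -0.001 alt 3.141 cur yaw 101.8 tilt [-0.001   0.0005] q6 -0.71
```

```bash
python3 drive.py '0 -1 0 50 0 0 0;0 -1 0 100 0 0 0;0 -1 0 122 0 0 0;0 -1 0 131 0 0 0;0 -1 0 135 0 0 0;0 -1 0 136 0 0 0;0 -1 0 136 0 0 0'
```

```text
clock: 34.33
tool_pos: [612.6, -264.2, 24.6]
tcp_rot: [0.001, -0.103, 0.995, -0.001]
force: [-0.0, -0.3, -1.6]
grip_width: 16.7
finger_force: 61.6
```

Not yet touching; about 1.5 mm to go.

```bash
python3 drive.py '0 0 0 1.5 0 0 0;0 0 0 2 0 0 0;0 0 0 2.5 0 0 0;0 0 0 2.5 0 0 0'
```

```text
clock: 34.83
tool_pos: [612.5, -264.2, 23.0]
tcp_rot: [0.001, -0.103, 0.995, -0.001]
force: [-2.5, -0.5, 7.2]
grip_width: 16.9
finger_force: 62.9
```

Down on the worktop. Release slowly, rise, and check the box from above.

```bash
python3 drive.py '45 0 0 0 0 0 0;45 0 0 0 0 0 0;45 0 0 0 0 0 0;45 0 0 -30 0 0 0;45 0 0 -90 0 0 0;45 0 0 -150 0 0 0;45 0 0 -210 0 0 0;45 0 0 -230 0 0 0;45 0 0 -230 0 0 0'
python3 - <<'E'
from h import *; from rig import r, snapshot
s=snapshot("top");w=snapshot("wrist")
for n,z in (("orange",68),("green",68),("red2",89),("blue",96)):
    for c in blobs(mask(s,n),15):
        m=c.reshape(-1,2).mean(0)
        if 180<m[0]<460 and 120<m[1]<280: print(n,m.round(),cv2.contourArea(c),rect(c,s,z))
g=cv2.GaussianBlur(cv2.cvtColor(w["frame"],cv2.COLOR_BGR2GRAY),(3,3),0)
for l in cv2.createLineSegmentDetector().detect(g)[0][:,0]:
    if np.hypot(*(l[2:]-l[:2]))>35 and 280<l[0]<350 and max(l[1],l[3])<275: print("stick edge",l.round(),cast(w,l.reshape(2,2),36)[:,:2].round(1).tolist())
print(r.get_obs()["force"])
E
```

```text
clock: 35.95
tool_pos: [612.9, -264.3, 253.3]
tcp_rot: [0.002, -0.103, 0.995, -0.001]
force: [0.3, -0.4, -1.0]
grip_width: 44.9
finger_force: 0.0
orange [320. 226.] 534.5 [476.2 -30.6 102.2  70.3 -77.8]
orange [314. 204.] 167.0 [535.2 -17.5 192.6 135.6  13.3]
green [314. 200.] 564.5 [568.9  -9.   97.2  80.8 -77.7]
red2 [317. 214.] 80.0 [513.9 -21.9 106.4  13.6 -77.8]
blue [197. 190.] 62.5 [596.1 393.7  78.5  20.6 -26.4]
blue [322. 239.] 35.0 [426.5 -37.4 109.    7.4 -77.5]
stick edge [310. 101. 311. 231.] [[524.3, -290.0], [679.8, -257.7]]
[ 0.43100999 -0.37178865 -1.09276233]
```

Run:
```python
from h import *; from rig import r, snapshot
a=cv2.imread("pics/top0.png");b=snapshot("top")["frame"]
d=cv2.GaussianBlur(cv2.absdiff(a,b),(5,5),0).max(2)
for n,(x,y) in dict(pot=(181,181),cup=(236,248),bottle=(172,235),jar=(433,220),rest=(340,152),pestle=(295,150),knob=(480,250)).items(): print(n,d[y-20:y+20,x-22:x+22].max(),d[y-20:y+20,x-22:x+22].mean().round(1))
r.hand_in()
```

```text
pot 7 3.3
cup 29 12.7
bottle 5 2.9
jar 40 11.9
rest 23 5.2
pestle 28 8.5
knob 65 22.6
the job is handed in; nothing more can be done
```

The job is handed in at about 36 s: the tray is turned and fully seated, both tins are in their compartments, the straightedge rested on both rims from the blue end to the other end, and it is back on the worktop near where it stood. I did not separately confirm that the bystanders and knob stayed put: the arm never went down near them, and the small differences in the last top-camera comparison (largest at the knob) I take to be arm and shadow changes.

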